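# Chock the poster tube and swing the stop aside

## Robot

A 6-joint arm with a two-finger parallel gripper is mounted at the origin on a cart in front of the work surface, level with it; the furniture and walls round the work are solid. World frame = base frame: x ahead of the robot, y to its left, z up, the work surface at z = 0. Lengths are in m, angles in rad, forces in N, time in s.
With the tool pointing down it reaches from about 0.275 to 0.875 m from the base axis. Payload 12.5 kg.
Tool frame: the origin (TCP) lies midway between the tips of the shut fingers; the grasp point (between the pads) lies 19 mm behind it (bot.grip_depth is the distance from the TCP to the grasp point, in m); z points along the fingers, y is the line along which they close (so a half turn about z gives the same grasp; the last joint's range is limited). The gripper opens to 85 mm and grips with 20 to 120 N. Pads are 22 mm wide; open, the fingers measure 114 mm over their backs; the gripper's body (76 mm by 85 mm) begins 54 mm behind the grasp point. The pads swing forward as they close: fully open they stand 13 mm farther back than shut.
Start: joints at [-1.239, 0.351, 1.652, -0, 1.139, -0.085], TCP at [0.223, -0.503, 0.231] pointing down, gripper open.
Joint ranges: [-2.75, 2.75], [-0.79, 2.1], [0.01, 2.65], [-1.57, 4.71], [0.07, 3.14], [-2.87, 2.87]. Speed limits (rad/s): [2.22, 2.22, 2.79, 3.14, 3.14, 3.14].

## Interface

Orientations are given as a 3x3 rotation matrix whose columns are the frame's x, y, z axes.
In Python, from rig import bot, sensors, grab_frame, camera_params gives the robot as it stands (bot), with the cameras as plain functions and the readings (sensors).
- The arm moves only by the shell command python3 inch.py [FORCE], which reads ROWS from standard input. ROWS is a JSON object with one list for each field, all of the same length, 1 to 5, a row being the entries at one place: dx, dy, dz (the shift in a scale on which 1.0 is 1 m), wx, wy, wz (a rotation vector in normalised numbers (1 is 90 degrees)), aperture (the finger opening in m); each row is the pose to reach, as a shift and turn from the pose commanded when the command began, along the tool's axes at that moment; what a row does not reach only later rows make up. A row lasts 1/12 s, in which the tool goes at most 0.0417 m and 0.125 rad, less where a joint would pass 70% of its speed; a pose out of reach is approached as far as the arm can. The fingers move at their own pace and stop on an object; FORCE is the grip in N (left out, the last holds). Time passes only in rows, so rows that do not move let the fingers close. It prints the time, the measured TCP pose, the force, the opening and the grip force at its end. No shift or turn number may pass 1 either way. Input that does not fit is refused with a message, and nothing moves.
- sensors.state(): the state, without advancing time (a new reading comes with each control period).
- grab_frame(name): name is "side" or "top" or "wrist"; returns the picture (384x512x3 uint8, red, green, blue); there is no depth.
- camera_params(name): a dict with "mtx" (3x3 intrinsics, pixels), "position" and "orientation" of the camera in the world; the wrist camera has in their place "tool_from_camera" (4x4, takes a point from camera to tool coordinates, whose origin is the TCP and whose axes are the flange's). Camera axes: x right, y up, looking along -z (the intrinsics and any distortion apply to the point x, -y, -z); pixel columns grow to the right and rows downward; lengths in m; the calibration is good to about 2 mm. A picture is of the moment at which its call begins: read the wrist's pose just before it. camera_params takes no time and is no camera call.
- bot.hand_in(): hands the job in; it is judged then, once.
The state is a dict: "time_s": time; "q": joint angles; "qd": joint speeds; "effort": joint torques, N m; "eef_pos": TCP position; "tool_rot": TCP orientation; "wrist_force": force on the tool from outside, world axes, zero at the start; "torque": the same for the moment, N m; "opening": finger opening in m; "grasp_force": force on a finger pad.
Only numpy, scipy, OpenCV 4.12 (cv2) and the standard library are available. Lean on these libraries where they do the work, as an engineer would, in place of code of your own. Each camera call takes 0.05 s, during which the arm holds its last target. There are 200 camera calls.

## Task

The cardboard poster tube lying across the sloping drawing board is kept from rolling down only by the metal stop arm. Push the wooden wedge chock up the board, thin edge first and flat on the board, under the arm until its sloping face sits squarely against the low side of the tube; then swing the stop arm by its red knob down the slope all the way to its end stop, so that the tube stays where it lay, resting on the chock alone.

Things in the scene. Friction and masses are not known exactly. Their poses are not given: they have to be found in the camera images.
- board: Fixed light-wood drawing board, 380 (x) x 340 (y) x 14 mm, sloping 6 degrees down towards the robot. Origin: middle of its top face; x points up the slope, y along its width to the left, z square out of the top face. 'Board x, y' below are in this frame. A 5 mm lip runs along its upper edge.
- tube: Loose brown cardboard poster tube with white end caps and blue bands, 64 mm diameter, 160 mm long, about 0.25 kg, lying along board y with its axis 32 mm above the board at board x about 51 mm, its low side against the stop arm. Origin: middle of its axis; y is the axis; x and z turn as it rolls.
- chock: Loose wooden wedge with black sole, 75 (x) x 80 (y) x 26 mm high, 0.18 kg, on the board below the tube. Origin: centre of underside. Thin edge at x = +37.5 mm, roughly up the slope; from it a 35 degree face rises to the flat top (x = 0.5 to -37.5 mm). Against the tube its origin is 50 mm down-slope of the tube axis. Fits under the stop arm; stays where pushed; pushed on, it shoves the tube uphill.
- chock_back (a point): Middle of the chock's upright back face (80 mm wide), 13 mm above the board: the place to push.
- stop_arm (a joint): Swivel of the stop arm about a post square to the board at board x = 12, y = +130 mm. 0 = arm along board -y, against the tube; grows as the free end swings down the slope, to the end stop at 0.6 rad. Stays where left (friction 0.12 N m). The aluminium bar, 12 mm thick, passes 30 to 42 mm above the board, above the chock.
- stop_knob (a point): Middle of the upright red knob (18 mm diameter, 36 mm high) at the stop arm's free end, 270 mm from the swivel axis; this point is 58 mm above the board, the knob spans 40 to 76 mm above it. At the start it is 60 mm beyond the tube's right end, with free room on its uphill side to push it down the slope.

How it is judged:
By the outcome, as a careful person would: the job done as asked, in the order asked, and still so for the second after the job is handed in, with the robot touching nothing.
It also fails if it takes over 50 s, if anything falls off the work surface, if the arm or the gripper's body presses on something with over 40 N, if the wrist force passes 120 N, or if a joint passes its speed limit or range.

## Working session

There is one attempt and no reset: what is moved stays moved. The work goes in short steps, Python scripts to look and compute and a shell command to move; the robot and the scene stay as the last step left them, time stands still between calls to the robot, and variables do not carry over. Pictures are saved under pics/ and viewed, at most 10 in all, crops included, and the job is handed in when it is done.

```bash
ls; mkdir -p pics; python3 - <<'E'
from rig import bot, sensors, grab_frame, camera_params
import cv2,numpy as np
s=sensors.state();print(s['time_s'],s['eef_pos'],s['tool_rot'],s['opening'])
for n in("top","side"):
    cv2.imwrite(f"pics/{n}0.png",grab_frame(n)[:,:,::-1]);p=camera_params(n);print(n,p)
print(camera_params("wrist"))
E
```

```text
inch.py
pics
rig.py
0.0 [ 0.22259247 -0.50256318  0.23075254] [[ 9.14376153e-01  4.04865545e-01 -3.76613594e-04]
 [ 4.04865703e-01 -9.14375446e-01  1.14258965e-03]
 [ 1.18228956e-04 -1.19723465e-03 -9.99999276e-01]] 0.08516055803491049
top {'mtx': array([[356.70054897,   0.        , 254.4770194 ],
       [  0.        , 356.70054897, 189.18751775],
       [  0.        ,   0.        ,   1.        ]]), 'position': array([ 0.40851725, -0.03476804,  0.93684367]), 'orientation': array([[-0.00141236,  0.98875552, -0.14953439],
       [-0.99985658,  0.00112741,  0.01689839],
       [ 0.01687697,  0.14953681,  0.98861211]])}
side {'mtx': array([[442.55898554,   0.        , 263.1185358 ],
       [  0.        , 442.55898554, 186.21037604],
       [  0.        ,   0.        ,   1.        ]]), 'position': array([ 1.002955  , -0.0847493 ,  0.86664203]), 'orientation': array([[ 0.05796122, -0.85890879,  0.50883808],
       [ 0.9982679 ,  0.04471619, -0.0382316 ],
       [ 0.01008415,  0.51017267,  0.86001288]])}
{'mtx': array([[320.99674239,   0.        , 258.45668334],
       [  0.        , 320.99674239, 192.24180748],
       [  0.        ,   0.        ,   1.        ]]), 'tool_from_camera': array([[-5.84062402e-04,  9.53252310e-01,  3.02174935e-01,
         7.80235027e-02],
       [ 9.99999503e-01,  8.00880408e-04, -5.93626294e-04,
        -4.00289007e-04],
       [-8.07881621e-04,  3.02174438e-01, -9.53252305e-01,
        -1.43278957e-01],
       [ 0.00000000e+00,  0.00000000e+00,  0.00000000e+00,
         1.00000000e+00]])}
```

View pics/top0.png

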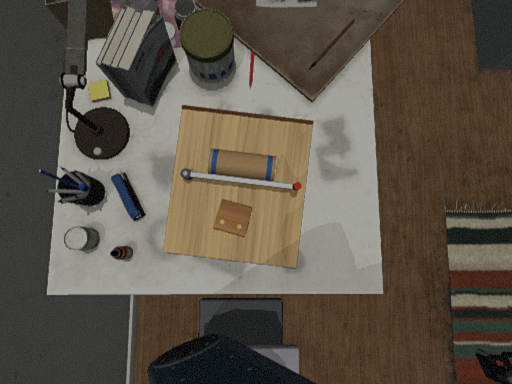

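View pics/side0.png

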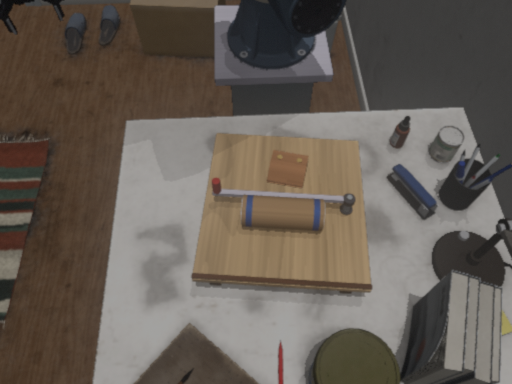

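The top view shows the board at corners (182,107), (313,122), (296,267) and (164,251), the tube at (243,165), the arm from the post (187,174) to the knob (297,186), and the chock at (233,218), turned a few degrees from the board. The side view shows the same: knob (216,186), chock (288,168), post (348,203). I'll zoom both for exact corners.

```bash
python3 - <<'E'
import cv2,numpy as np
a=cv2.imread("pics/top0.png")[95:275,155:325];b=cv2.imread("pics/side0.png")[125:300,185:380]
a=cv2.resize(a,(0,0),fx=2.3*1.4,fy=2.3*1.4,interpolation=cv2.INTER_CUBIC)
cv2.imwrite("pics/ta.png",cv2.resize(cv2.imread("pics/top0.png")[98:273,158:318],(640,700)[0:2],interpolation=cv2.INTER_CUBIC)[:600]) if 0 else None
cv2.imwrite("pics/tz.png",cv2.resize(cv2.imread("pics/top0.png")[100:275,155:325],None,fx=3.4,fy=3.4,interpolation=cv2.INTER_CUBIC))
cv2.imwrite("pics/sz.png",cv2.resize(cv2.imread("pics/side0.png")[125:300,185:380],None,fx=3.4,fy=3.4,interpolation=cv2.INTER_CUBIC))
E
```

```text
(no output)
```

View pics/tz.png

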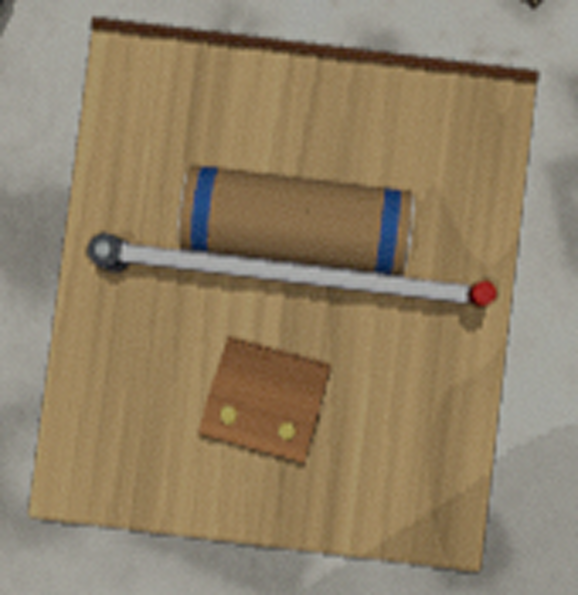

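View pics/sz.png

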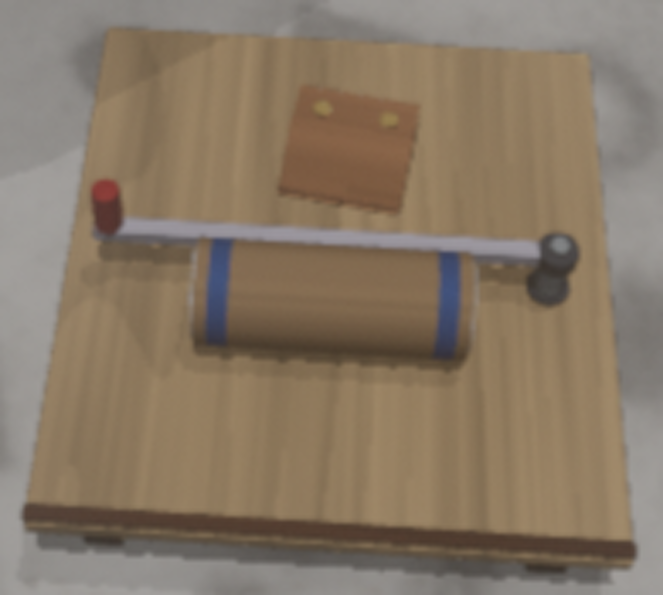

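In the top crop the board corners are (92,17), (538,72), (481,571), (31,517), the chock's thin edge runs (229,337)–(330,364) and its back top edge (198,436)–(305,465), and the knob top is at (483,292). In the side crop the board's low corners are (108,30) and (590,55), the thin edge runs (279,192)–(400,211), the back top edge (305,85)–(420,103), and the knob top is at (106,188).

```bash
cat > h.py <<'E'
from rig import bot, sensors, grab_frame, camera_params
import numpy as np
from scipy.optimize import least_squares
from scipy.spatial.transform import Rotation as R
P={n:camera_params(n) for n in("top","side")}
off={"top":(155,100),"side":(185,125)}
def px(n,u): return (np.array(u,float)+.5)/3.4+off[n]-.5
def proj(n,X):
    p=P[n];c=(np.atleast_2d(X)-p["position"])@p["orientation"]
    c=c*[1,-1,-1];u=c@p["mtx"].T;return u[:,:2]/u[:,2:]
def ray(n,uv):
    p=P[n];d=np.linalg.inv(p["mtx"])@[uv[0],uv[1],1];return p["position"],p["orientation"]@(d*[1,-1,-1])
def Rb(yaw): return R.from_euler('zy',[yaw,-np.deg2rad(6)]).as_matrix()
def onboard(n,uv,h,o,Rm):
    c,d=ray(n,uv);c=Rm.T@(c-o);d=Rm.T@d;return c+d*(h-c[2])/d[2]
E
python3 - <<'E'
from h import *
T=[((.19,.17,.005),(92,17)),((.19,-.17,.005),(538,72)),((-.19,-.17,0),(481,571)),((-.19,.17,0),(31,517))]
S=[((-.19,-.17,0),(108,30)),((-.19,.17,0),(590,55)),((.19,-.17,0),(25,527)),((.19,.17,0),(633,557))]
D=[("top",np.array(a),px("top",u)) for a,u in T]+[("side",np.array(a),px("side",u)) for a,u in S]
def res(v): return np.concatenate([proj(n,v[:3]+Rb(v[3])@a)[0]-u for n,a,u in D])
f=least_squares(res,[.4,0,.04,-.1],loss='soft_l1');o=f.x[:3];Rm=Rb(f.x[3]);print(f.x);print(np.round(f.fun.reshape(-1,2),1))
np.save("b.npy",f.x)
for n,l in(("top",{"thinL":((229,337),0),"thinR":((330,364),0),"bkL":((198,436),26),"bkR":((305,465),26),"knob":((483,292),76),"post":((104,250),50),"tubeL_top":((190,208),32),"tubeR":((408,235),32)}),
 ("side",{"thinR":((279,192),0),"thinL":((400,211),0),"bkR":((305,85),26),"bkL":((420,103),26),"knob":((106,188),76),"post":((558,247),50)})):
  for k,(u,h) in l.items(): print(n,k,np.round(onboard(n,px(n,u),h/1e3,o,Rm)*1e3,1))
print(Rm)
E
```

```text
[ 0.55291445 -0.00706503  0.03519089 -0.11945822]
[[-1.  -0.1]
 [-0.8 -0.1]
 [-1.1  0.7]
 [-2.1  0.8]
 [-1.1  0.2]
 [-0.9 -0.5]
 [-1.7  0.2]
 [-0.2  1.9]]
top thinL [-37.   35.6   0. ]
top thinR [-48.  -42.1   0. ]
top bkL [-111.3   47.1   26. ]
top bkR [-122.9  -32.6   26. ]
top knob [  14.2 -140.5   76. ]
top post [ 13.2 127.5  50. ]
top tubeL_top [52.4 72.9 32. ]
top tubeR [ 52.1 -87.   32. ]
side thinR [-54.3 -38.5  -0. ]
side thinL [-43.9  40.4  -0. ]
side bkR [-125.   -25.4   26. ]
side bkL [-114.1   51.    26. ]
side knob [   7.1 -137.9   76. ]
side post [ 14.2 130.9  50. ]
[[ 0.98743428  0.11852145 -0.10452846]
 [-0.1191743   0.99287335  0.        ]
 [ 0.10378353  0.01245711  0.9945219 ]]
```

```bash
cat >> h.py <<'E'
def board():
    v=np.load("b.npy");return v[:3],Rb(v[3])
def togo(p,yaw=0,tilt=0):
    """p: TCP target in board frame (mm); yaw of tool x rel. board x; tilt>0 leans the body down-slope"""
    o,Rm=board();s=sensors.state();Rt=s["tool_rot"]
    B=Rm@R.from_euler('z',yaw).as_matrix()@R.from_euler('y',-tilt).as_matrix()@np.diag([1,-1,-1])
    d=Rt.T@(o+Rm@np.array(p)/1e3-s["eef_pos"]);r=R.from_matrix(Rt.T@B).as_rotvec()
    print("t %.2f"%s["time_s"],"shift",np.round(d,4),"rot",np.round(r,3),"| now",where(s))
def where(s):
    o,Rm=board();x=Rm.T@s["tool_rot"][:,0]
    return np.round(Rm.T@(s["eef_pos"]-o)*1e3,1),"yaw %.3f"%np.arctan2(x[1],x[0]),"F",np.round(Rm.T@s["wrist_force"],1)
E
python3 -c "
from h import *
togo((-165,16,90),-.14)"
```

```text
t 0.10 shift [ 0.3612 -0.4208  0.1235] rot [-0.009  0.107  0.676] | now (array([-246.8, -528.7,  229.1]), 'yaw 0.538', 'F', array([-0.5, -0.3,  0.7]))
```

Units first: turns go in shares of 90 degrees. So 0.68 rad / 1.5708 = 0.4329.

```bash
echo '{"dx": [0.36, 0.36, 0.36, 0.36, 0.36], "dy": [-0.42, -0.42, -0.42, -0.42, -0.42], "dz": [0.12, 0.12, 0.12, 0.12, 0.12], "wx": [-0.0064, -0.0064, -0.0064, -0.0064, -0.0064], "wy": [0.07, 0.07, 0.07, 0.07, 0.07], "wz": [0.4329, 0.4329, 0.4329, 0.4329, 0.4329], "aperture": [0.05, 0.05, 0.05, 0.05, 0.05]}' | python3 inch.py; python3 -c "
from h import *
togo((-165,16,90),-.14)"
```

```text
time_s: 0.52
eef_pos: [0.2812, -0.306, 0.1865]
tool_rot: [[0.974, -0.205, 0.099], [-0.206, -0.979, 0.002], [0.097, -0.022, -0.995]]
wrist_force: [1.8, -0.3, 0.1]
opening: 0.0494
grasp_force: 0.0
t 0.52 shift [ 0.0221 -0.3463  0.0891] rot [-0.001  0.006  0.052] | now (array([-217. , -327.1,  178.9]), 'yaw -0.088', 'F', array([ 1.8, -0.1, -0.1]))
```

Scaled: 0.05 rad / 1.5708 = 0.0318.

```bash
echo '{"dx": [0.02, 0.02, 0.02, 0.02, 0.02], "dy": [-0.34, -0.34, -0.34, -0.34, -0.34], "dz": [0.085, 0.085, 0.085, 0.085, 0.085], "wx": [0, 0, 0, 0, 0], "wy": [0, 0, 0, 0, 0], "wz": [0.0318, 0.0318, 0.0318, 0.0318, 0.0318], "aperture": [0.05, 0.05, 0.05, 0.05, 0.05]}' | python3 inch.py; echo '{"dx": [0, 0, 0, 0], "dy": [-0.11, -0.15, -0.15, -0.15], "dz": [0.03, 0.04, 0.04, 0.04], "wx": [0, 0, 0, 0], "wy": [0, 0, 0, 0], "wz": [0, 0, 0, 0], "aperture": [0.05, 0.05, 0.05, 0.05]}' | python3 inch.py; python3 -c "
from h import *
import cv2
togo((-165,16,5),-.14)
s=sensors.state();cv2.imwrite('pics/w1.png',grab_frame('wrist')[:,:,::-1]);np.savez('w1.npz',p=s['eef_pos'],R=s['tool_rot'])"
```

```text
time_s: 0.93
eef_pos: [0.3377, -0.1106, 0.1421]
tool_rot: [[0.964, -0.247, 0.099], [-0.249, -0.969, 0.001], [0.096, -0.026, -0.995]]
wrist_force: [1.5, -1.3, -0.4]
opening: 0.0503
grasp_force: 0.0
time_s: 1.27
eef_pos: [0.3787, 0.0357, 0.1059]
tool_rot: [[0.964, -0.246, 0.098], [-0.247, -0.969, 0.002], [0.095, -0.026, -0.995]]
wrist_force: [0.9, -0.6, 0.7]
opening: 0.0498
grasp_force: 0.0
t 1.27 shift [0.0061 0.006  0.0835] rot [-0.     0.006  0.01 ] | now (array([-169.8,   22.7,   88.5]), 'yaw -0.130', 'F', array([ 1. , -0.5,  0.6]))
```

View pics/w1.png

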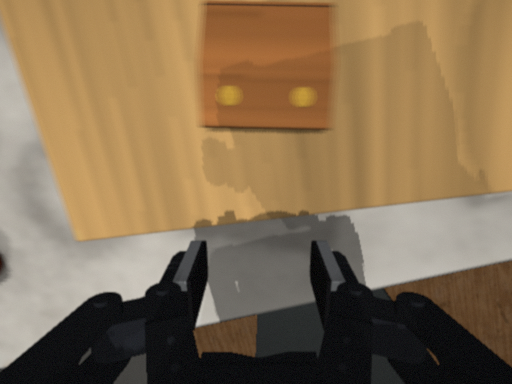

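The wrist view shows the chock square to the tool, with its back top edge from (203,126) to (330,129), its thin edge from (206,3) to (331,4), and the board's low edge from (78,240) to (512,192).

```bash
python3 - <<'E'
from h import *
w=camera_params("wrist");M=w["tool_from_camera"];z=np.load("w1.npz");o,Rm=board()
def wb(uv,h):
    d=np.linalg.inv(w["mtx"])@[*uv,1];d=z["R"]@M[:3,:3]@(d*[1,-1,-1]);c=z["p"]+z["R"]@M[:3,3]
    c=Rm.T@(c-o);d=Rm.T@d;return np.round((c+d*(h/1e3-c[2])/d[2])*1e3,1)
for u,h in(((203,126),26),((330,129),26),((206,3),0),((331,4),0),((78,240),0),((512,192),0)):print(u,wb(u,h))
E
```

```text
(203, 126) [-109.5   50.7   26. ]
(330, 129) [-121.8  -28.5   26. ]
(206, 3) [-36.2  39.4   0. ]
(331, 4) [-47.1 -39.3   0. ]
(78, 240) [-186.8  170.4    0. ]
(512, 192) [-190.7 -167.4    0. ]
```

Scaled: 0.01 rad / 1.5708 = 0.0064.

```bash
echo '{"dx": [0.006, 0.006, 0.006, 0.006], "dy": [0.006, 0.006, 0.006, 0.006], "dz": [0.04, 0.07, 0.082, 0.082], "wx": [0, 0, 0, 0], "wy": [0.0038, 0.0038, 0.0038, 0.0038], "wz": [0.0064, 0.0064, 0.0064, 0.0064], "aperture": [0.05, 0.05, 0.05, 0.05]}' | python3 inch.py; python3 -c "
from h import *
togo((-132,13,5),-.14)"
```

```text
time_s: 1.65
eef_pos: [0.3897, 0.0258, 0.0231]
tool_rot: [[0.961, -0.256, 0.1], [-0.258, -0.966, 0.0], [0.096, -0.026, -0.995]]
wrist_force: [-0.2, -0.0, 1.2]
opening: 0.0503
grasp_force: 0.0
t 1.65 shift [ 0.034  -0.0047 -0.0002] rot [ 0.001  0.005 -0.001] | now (array([-166.3,   13.2,    5. ]), 'yaw -0.141', 'F', array([-0.1, -0. ,  1.2]))
```

Scaled: 0.005 rad / 1.5708 = 0.0032.

```bash
echo '{"dx": [0.025, 0.035, 0.043, 0.05, 0.056], "dy": [0, 0, 0, 0, 0], "dz": [0, 0, 0, 0, 0], "wx": [0, 0, 0, 0, 0], "wy": [0.0032, 0.0032, 0.0032, 0.0032, 0.0032], "wz": [0, 0, 0, 0, 0], "aperture": [0.05, 0.05, 0.05, 0.05, 0.05]}' | python3 inch.py; python3 -c "
from h import *
import cv2
togo((-77,0,5),0)
s=sensors.state();cv2.imwrite('pics/w2.png',grab_frame('wrist')[:,:,::-1]);np.savez('w2.npz',p=s['eef_pos'],R=s['tool_rot'])"
```

```text
time_s: 2.07
eef_pos: [0.4451, 0.0112, 0.0314]
tool_rot: [[0.96, -0.256, 0.109], [-0.258, -0.966, -0.001], [0.106, -0.027, -0.994]]
wrist_force: [-1.5, 0.6, 0.8]
opening: 0.0504
grasp_force: 0.8
t 2.07 shift [0.0324 0.0008 0.0027] rot [ 0.    -0.005 -0.141] | now (array([-109. ,    5.3,    7.5]), 'yaw -0.141', 'F', array([-1.4,  0.4,  0.9]))
```

View pics/w2.png

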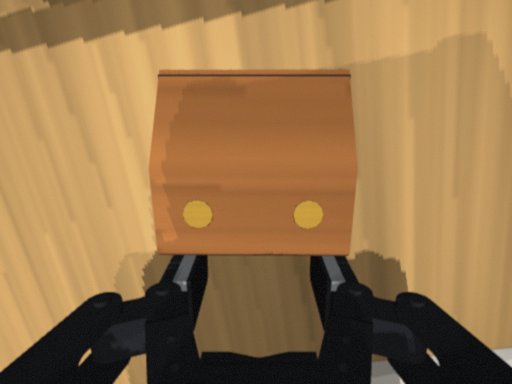

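The chock's back sits flush on both fingertips, its back edge at row 253 and its thin edge at row about 72 between columns 158 and 351, centred on the tool.

```bash
cat >> h.py <<'E'
def wb(uv,h,p,Rt):
    w=camera_params("wrist");M=w["tool_from_camera"];o,Rm=board()
    d=np.linalg.inv(w["mtx"])@[*uv,1];d=Rt@M[:3,:3]@(d*[1,-1,-1]);c=p+Rt@M[:3,3]
    c=Rm.T@(c-o);d=Rm.T@d;return np.round((c+d*(h/1e3-c[2])/d[2])*1e3,1)
E
python3 - <<'E'
from h import *
z=np.load("w2.npz")
for u,h in (((160,71),0),((350,71),0),((158,253),26),((351,253),26),((254,75),0)):print(u,wb(u,h,z["p"],z["R"]))
E
```

```text
(160, 71) [-17.6  36.8   0. ]
(350, 71) [-29.5 -46.2   0. ]
(158, 253) [-92.4  47.6  26. ]
(351, 253) [-104.2  -35.2   26. ]
(254, 75) [-25.1  -4.    0. ]
```

Scaled: -0.141 rad / 1.5708 = -0.0898.

```bash
echo '{"dx": [0.008, 0.016, 0.024, 0.032], "dy": [0, 0, 0, 0], "dz": [0.001, 0.002, 0.002, 0.003], "wx": [0, 0, 0, 0], "wy": [0, 0, 0, -0.0032], "wz": [-0.0223, -0.0446, -0.0668, -0.0898], "aperture": [0.05, 0.05, 0.05, 0.05]}' | python3 inch.py; echo '{"dx": [0.004, 0.008, 0.008], "dy": [0, 0, 0], "dz": [0, 0, 0], "wx": [0, 0, 0], "wy": [0, 0, 0], "wz": [0, 0, 0], "aperture": [0.05, 0.05, 0.05]}' | python3 inch.py; python3 -c "
from h import *
import cv2
togo((-50,0,6),0)
s=sensors.state();cv2.imwrite('pics/w3.png',grab_frame('wrist')[:,:,::-1]);np.savez('w3.npz',p=s['eef_pos'],R=s['tool_rot'])"
```

```text
time_s: 2.45
eef_pos: [0.4757, 0.0031, 0.0315]
tool_rot: [[0.988, -0.117, 0.103], [-0.118, -0.993, -0.0], [0.103, -0.012, -0.995]]
wrist_force: [-1.7, -0.2, 0.1]
opening: 0.0498
grasp_force: 0.8
time_s: 2.7
eef_pos: [0.4843, 0.0021, 0.0323]
tool_rot: [[0.987, -0.12, 0.105], [-0.121, -0.993, -0.0], [0.104, -0.012, -0.994]]
wrist_force: [0.2, -0.6, -0.0]
opening: 0.05
grasp_force: 0.0
t 2.70 shift [ 0.0191  0.0009 -0.0017] rot [ 0.    -0.    -0.001] | now (array([-69.1,   1. ,   4.3]), 'yaw -0.001', 'F', array([ 0.3, -0.6, -0. ]))
```

View pics/w3.png

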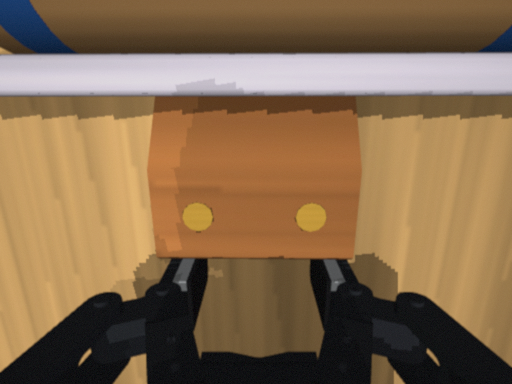

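The chock is square with the bar (edge rows 53 and 95) and its back top edge is at row 257, columns 160–355.

```bash
python3 - <<'E'
from h import *
z=np.load("w3.npz")
for u,h in (((256,95),42),((256,53),42),((256,53),30),((157,257),26),((355,257),26),((150,160),26),((361,160),26)):print(u,h,wb(u,h,z["p"],z["R"]))
E
```

```text
(256, 95) 42 [ 7.4  2.2 42. ]
(256, 53) 42 [19.6  2.2 42. ]
(256, 53) 30 [20.8  2.2 30. ]
(157, 257) 26 [-58.5  44.6  26. ]
(355, 257) 26 [-58.7 -39.4  26. ]
(150, 160) 26 [-16.7  43.2  26. ]
(361, 160) 26 [-16.9 -38.   26. ]
```

```bash
cat >> h.py <<'E'
import cv2
def tube(n=4):
    """side-view shift (px) of the tube relative to the first picture"""
    box=lambda a:a[196:242,238:332]
    g=np.mean([cv2.cvtColor(grab_frame("side"),cv2.COLOR_RGB2GRAY).astype(np.float32) for _ in range(n)],0)
    r=cv2.imread("pics/side0.png",0).astype(np.float32);out=[]
    for f in (lambda a:a[208:242,240:330],lambda a:a[190:242,236:262],lambda a:a[190:242,312:336]):
        W=np.eye(2,3,dtype=np.float32)
        try: c,W=cv2.findTransformECC(f(r),f(g),W,cv2.MOTION_TRANSLATION,(3,100,1e-5));out.append((round(c,3),W[:,2].round(2)))
        except cv2.error: out.append(None)
    print("tube",out)
E
python3 -c "
from h import *
tube()"
echo '{"dx": [0.005, 0.009, 0.013, 0.017, 0.017], "dy": [0, 0, 0, 0, 0], "dz": [-0.001, -0.001, -0.001, -0.001, -0.001], "wx": [0, 0, 0, 0, 0], "wy": [0, 0, 0, 0, 0], "wz": [0, 0, 0, 0, 0], "aperture": [0.05, 0.05, 0.05, 0.05, 0.05]}' | python3 inch.py; python3 -c "
from h import *
tube()
togo((-47,0,6),0)"
```

```text
tube [(0.999, array([ 0.01, -0.02], dtype=float32)), (0.99, array([0.1 , 0.03], dtype=float32)), (1.0, array([-0.02, -0.02], dtype=float32))]
time_s: 3.37
eef_pos: [0.5016, -0.0001, 0.0351]
tool_rot: [[0.987, -0.119, 0.105], [-0.12, -0.993, -0.0], [0.104, -0.012, -0.994]]
wrist_force: [-0.1, 0.3, 0.3]
opening: 0.0499
grasp_force: 0.0
tube [(0.999, array([-0.01, -0.04], dtype=float32)), (0.929, array([ 0.18, -0.23], dtype=float32)), (1.0, array([-0.03, -0.03], dtype=float32))]
t 3.57 shift [ 0.0056  0.0009 -0.0009] rot [ 0.  0. -0.] | now (array([-52.6,   0.9,   5.1]), 'yaw -0.000', 'F', array([-0.5, -0.1,  0.6]))
```

```bash
for i in 1; do echo '{"dx": [0.001, 0.002, 0.003, 0.003], "dy": [0, 0, 0, 0], "dz": [0, 0, 0, 0], "wx": [0, 0, 0, 0], "wy": [0, 0, 0, 0], "wz": [0, 0, 0, 0], "aperture": [0.05, 0.05, 0.05, 0.05]}' | python3 inch.py|grep force; done; python3 -c "
from h import *
tube(2);togo((-47,0,6),0)"
echo '{"dx": [0.0005, 0.001, 0.001], "dy": [0, 0, 0], "dz": [0, 0, 0], "wx": [0, 0, 0], "wy": [0, 0, 0], "wz": [0, 0, 0], "aperture": [0.05, 0.05, 0.05]}' | python3 inch.py|grep force; python3 -c "
from h import *
tube(2);togo((-47,0,6),0)"
echo '{"dx": [0.0005, 0.001, 0.001], "dy": [0, 0, 0], "dz": [0, 0, 0], "wx": [0, 0, 0], "wy": [0, 0, 0], "wz": [0, 0, 0], "aperture": [0.05, 0.05, 0.05]}' | python3 inch.py|grep force; python3 -c "
from h import *
tube(2);togo((-47,0,6),0)"
```

```text
wrist_force: [-0.6, -0.2, -0.4]
grasp_force: 0.2
tube [(0.999, array([-0.01, -0.04], dtype=float32)), (0.929, array([ 0.17, -0.23], dtype=float32)), (1.0, array([-0.02, -0.03], dtype=float32))]
t 4.00 shift [ 0.0025  0.0009 -0.0008] rot [ 0.  0. -0.] | now (array([-49.5,   0.9,   5.2]), 'yaw -0.000', 'F', array([-0.5,  0.3,  0. ]))
wrist_force: [-1.5, -0.3, -0.4]
grasp_force: 0.4
tube [(0.999, array([-0.01, -0.04], dtype=float32)), (0.929, array([ 0.18, -0.25], dtype=float32)), (1.0, array([-0.03, -0.03], dtype=float32))]
t 4.35 shift [ 0.0015  0.0009 -0.0008] rot [ 0.  0. -0.] | now (array([-48.5,   0.9,   5.2]), 'yaw -0.000', 'F', array([-0.4,  0.1, -0.6]))
wrist_force: [-0.7, -0.1, -0.3]
grasp_force: 0.2
tube [(0.999, array([-0.01, -0.04], dtype=float32)), (0.924, array([ 0.17, -0.25], dtype=float32)), (0.999, array([-0.03, -0.01], dtype=float32))]
t 4.70 shift [ 0.0004  0.0009 -0.0008] rot [ 0.  0. -0.] | now (array([-47.4,   0.9,   5.2]), 'yaw -0.000', 'F', array([-0.1, -0.1, -0.5]))
```

```bash
echo '{"dx": [0.0005, 0.001, 0.001], "dy": [0, 0, 0], "dz": [0, 0, 0], "wx": [0, 0, 0], "wy": [0, 0, 0], "wz": [0, 0, 0], "aperture": [0.05, 0.05, 0.05]}' | python3 inch.py|grep force; python3 -c "
from h import *
tube(2);togo((-47,0,6),0)"
echo '{"dx": [0.0003, 0.0007, 0.0007], "dy": [0, 0, 0], "dz": [0, 0, 0], "wx": [0, 0, 0], "wy": [0, 0, 0], "wz": [0, 0, 0], "aperture": [0.05, 0.05, 0.05]}' | python3 inch.py|grep force; python3 -c "
from h import *
tube(2);togo((-47,0,6),0)"
```

```text
wrist_force: [-1.9, -0.9, 0.5]
grasp_force: 1.0
tube [(0.984, array([-0.08,  0.12], dtype=float32)), (0.961, array([ 0.14, -0.1 ], dtype=float32)), (0.995, array([-0.07,  0.08], dtype=float32))]
t 5.05 shift [-0.0003  0.0009 -0.0008] rot [ 0.     0.001 -0.   ] | now (array([-46.7,   0.9,   5.2]), 'yaw -0.000', 'F', array([-2.4,  1. ,  1.2]))
wrist_force: [-2.4, 0.2, 0.6]
grasp_force: 0.9
tube [(0.998, array([-0.05,  0.58], dtype=float32)), (0.971, array([0.11, 0.13], dtype=float32)), (0.985, array([-0.04,  0.18], dtype=float32))]
t 5.40 shift [-0.0012  0.0009 -0.0008] rot [ 0.  0. -0.] | now (array([-45.8,   0.9,   5.2]), 'yaw -0.000', 'F', array([-1.2,  0.7,  0.4]))
```

```bash
echo '{"dx": [-0.004, -0.015, -0.03, -0.04, -0.04], "dy": [0, 0, 0, 0, 0], "dz": [0, 0, -0.005, -0.035, -0.07], "wx": [0, 0, 0, 0, 0], "wy": [0, 0, 0, 0, 0], "wz": [0, 0, 0, 0, 0], "aperture": [0.05, 0.05, 0.05, 0.05, 0.03]}' | python3 inch.py; echo '{"dx": [0, 0, 0], "dy": [0, 0, 0], "dz": [-0.04, -0.075, -0.075], "wx": [0, 0, 0], "wy": [0, 0, 0], "wz": [0, 0, 0], "aperture": [0, 0, 0]}' | python3 inch.py|head -2; python3 -c "
from h import *
tube(2);togo((52,-140,125),0)"
```

```text
time_s: 5.82
eef_pos: [0.4571, 0.0044, 0.0998]
tool_rot: [[0.988, -0.119, 0.098], [-0.12, -0.993, 0.0], [0.098, -0.012, -0.995]]
wrist_force: [0.6, 1.5, -1.0]
opening: 0.0391
grasp_force: 0.0
time_s: 6.07
eef_pos: [0.4549, 0.0039, 0.1817]
tube [(0.999, array([-0.05,  0.62], dtype=float32)), (0.934, array([0.05, 0.38], dtype=float32)), (0.982, array([-0.02,  0.19], dtype=float32))]
t 6.17 shift [0.1371 0.1409 0.0267] rot [ 0.    -0.003 -0.   ] | now (array([-85.2,   1. , 151.3]), 'yaw -0.000', 'F', array([ 0.5, -0.4, -1.2]))
```

```bash
echo '{"dx": [0.137, 0.137, 0.137, 0.137, 0.137], "dy": [0.141, 0.141, 0.141, 0.141, 0.141], "dz": [0.02, 0.02, 0.02, 0.02, 0.02], "wx": [0, 0, 0, 0, 0], "wy": [0, 0, 0, 0, 0], "wz": [0, 0, 0, 0, 0], "aperture": [0, 0, 0, 0, 0]}' | python3 inch.py|head -2; echo '{"dx": [0, 0], "dy": [0, 0], "dz": [0, 0], "wx": [0, 0], "wy": [0, 0], "wz": [0, 0], "aperture": [0, 0]}' | python3 inch.py|grep open; python3 -c "
from h import *
togo((52,-140,50),0);tube(2)
cv2.imwrite('pics/s2.png',cv2.resize(grab_frame('side')[125:300,185:380,::-1],None,fx=3.4,fy=3.4,interpolation=cv2.INTER_CUBIC))"
```

```text
time_s: 6.58
eef_pos: [0.5741, -0.1547, 0.166]
opening: 0.0001
t 6.75 shift [ 0.0017 -0.001   0.0777] rot [-0.     0.003 -0.002] | now (array([  50.6, -141.1,  127.7]), 'yaw -0.002', 'F', array([-0. ,  0.7,  0.5]))
tube [(0.997, array([-0.09,  0.6 ], dtype=float32)), (0.873, array([0.34, 0.27], dtype=float32)), (0.981, array([-0.03,  0.2 ], dtype=float32))]
```

View pics/s2.png

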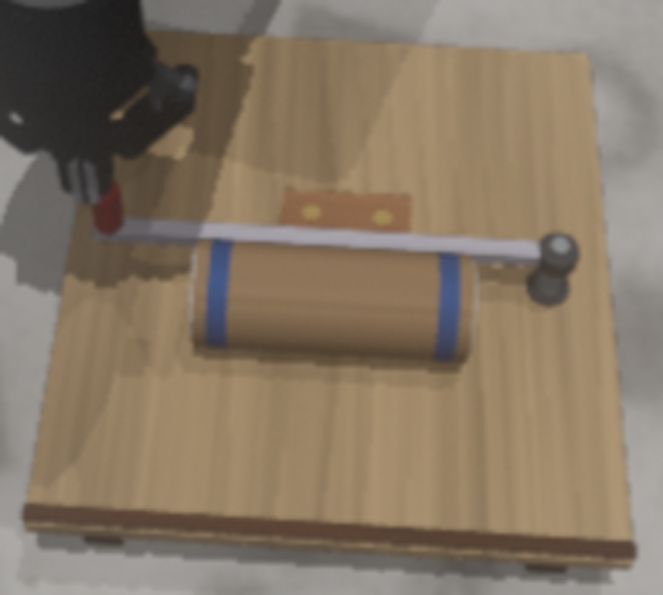

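The chock now lies parallel to the bar behind the tube, its back edge running about (285,190)–(410,195). The tube is unmoved, and the closed fingers hang above the knob's uphill side.

```bash
echo '{"dx": [0.003, 0.003, 0.003, 0.003], "dy": [0, 0, 0, 0], "dz": [0.035, 0.07, 0.077, 0.077], "wx": [0, 0, 0, 0], "wy": [0, 0, 0, 0], "wz": [0, 0, 0, 0], "aperture": [0, 0, 0, 0]}' | python3 inch.py; python3 -c "
from h import *
togo((32,-140,50),0)"
```

```text
time_s: 7.23
eef_pos: [0.5826, -0.1514, 0.09]
tool_rot: [[0.988, -0.118, 0.1], [-0.119, -0.993, 0.002], [0.099, -0.013, -0.995]]
wrist_force: [-0.1, -0.5, 1.0]
opening: 0.0002
grasp_force: 0.0
t 7.23 shift [-0.0202  0.0009  0.0015] rot [-0.001  0.005  0.   ] | now (array([  52.2, -139.1,   51.4]), 'yaw 0.001', 'F', array([ 0.1, -0.4,  1. ]))
```

```bash
python3 - <<'E'
import numpy as np
for t in np.arange(0,.66,.05):
    p=np.array([12,130])+270*np.array([-np.sin(t),-np.cos(t)])+20*np.array([np.cos(t),-np.sin(t)])
    print(round(t,2),np.round([(p[0]-52.2)/1e3,-(p[1]+139.1)/1e3],4))
E
```

```text
0.0 [-0.0202  0.0009]
0.05 [-0.0337  0.0016]
0.1 [-0.0473  0.0015]
0.15 [-0.0608  0.0009]
0.2 [-0.0742 -0.0005]
0.25 [-0.0876 -0.0025]
0.3 [-0.1009 -0.0052]
0.35 [-0.114  -0.0086]
0.4 [-0.1269 -0.0126]
0.45 [-0.1396 -0.0173]
0.5 [-0.1521 -0.0226]
0.55 [-0.1643 -0.0285]
0.6 [-0.1761 -0.035 ]
0.65 [-0.1877 -0.0421]
```

Scaled: 0.05 rad / 1.5708 = 0.0318.

```bash
echo '{"dx": [-0.012, -0.02, -0.034, -0.047, -0.061], "dy": [0.001, 0.001, 0.0015, 0.0015, 0.001], "dz": [0.001, 0.001, 0.001, 0.001, 0.001], "wx": [0, 0, 0, 0, 0], "wy": [0, 0, 0, 0, 0], "wz": [0, 0, 0.0318, 0.0637, 0.0955], "aperture": [0, 0, 0, 0, 0]}' | python3 inch.py|grep force; python3 - <<'E'
from h import *
togo((0,0,50),0);tube(2)
s=sensors.state();o,Rm=board();Rt=s["tool_rot"]
for t in (.2,.25,.3,.35,.4,.45,.5):
    p=np.array([12-270*np.sin(t)+20*np.cos(t),130-270*np.cos(t)-20*np.sin(t),50])/1e3
    print(t,np.round(Rt.T@(o+Rm@p-s["eef_pos"]),4))
E
```

```text
wrist_force: [-0.2, 1.0, -0.7]
grasp_force: 0.2
t 7.65 shift [-0.0147 -0.1405  0.0039] rot [ 0.001 -0.002 -0.152] | now (array([  -6.8, -141.1,   54. ]), 'yaw -0.152', 'F', array([-0.4,  1. , -0.7]))
tube [(0.997, array([-0.09,  0.61], dtype=float32)), (0.778, array([0.15, 1.06], dtype=float32)), (0.906, array([ 0.22, -1.86], dtype=float32))]
0.2 [-0.0142 -0.0001  0.0037]
0.25 [-0.0277 -0.0001  0.0037]
0.3 [-0.0413 -0.0008  0.0037]
0.35 [-0.0547 -0.0021  0.0037]
0.4 [-0.0681 -0.0041  0.0037]
0.45 [-0.0814 -0.0068  0.0037]
0.5 [-0.0945 -0.0102  0.0037]
```

Scaled: 0.25 rad / 1.5708 = 0.1592.

```bash
echo '{"dx": [-0.014, -0.028, -0.041, -0.055, -0.068], "dy": [0, 0, -0.001, -0.002, -0.004], "dz": [0.002, 0.003, 0.003, 0.003, 0.003], "wx": [0, 0, 0, 0, 0], "wy": [0, 0, 0, 0, 0], "wz": [0.0318, 0.0637, 0.0955, 0.1273, 0.1592], "aperture": [0, 0, 0, 0, 0]}' | python3 inch.py|grep force; python3 - <<'E'
from h import *
togo((0,0,50),0);tube(2)
s=sensors.state();o,Rm=board();Rt=s["tool_rot"]
for t in (.45,.5,.55,.58,.6,.62):
    p=np.array([12-270*np.sin(t)+20*np.cos(t),130-270*np.cos(t)-20*np.sin(t),50])/1e3
    print(t,np.round(Rt.T@(o+Rm@p-s["eef_pos"]),4))
cv2.imwrite('pics/s3.png',cv2.resize(grab_frame('side')[125:300,185:380,::-1],None,fx=3.4,fy=3.4,interpolation=cv2.INTER_CUBIC))
E
```

```text
wrist_force: [0.1, 0.4, -0.3]
grasp_force: 0.2
t 8.17 shift [ 0.0175 -0.1454  0.0004] rot [ 0.    -0.002 -0.401] | now (array([ -72.9, -127. ,   50.4]), 'yaw -0.401', 'F', array([-0. ,  0.4, -0.3]))
tube [(0.996, array([-0.04,  0.6 ], dtype=float32)), (0.916, array([0.09, 0.14], dtype=float32)), (0.743, array([ 0.6 , -3.14], dtype=float32))]
0.45 [-0.0143  0.0009  0.0001]
0.5 [-0.0278  0.0009  0.0001]
0.55 [-0.0413  0.0002  0.0001]
0.58 [-0.0494 -0.0006  0.0001]
0.6 [-0.0548 -0.0012  0.0001]
0.62 [-0.0602 -0.002   0.0001]
```

View pics/s3.png

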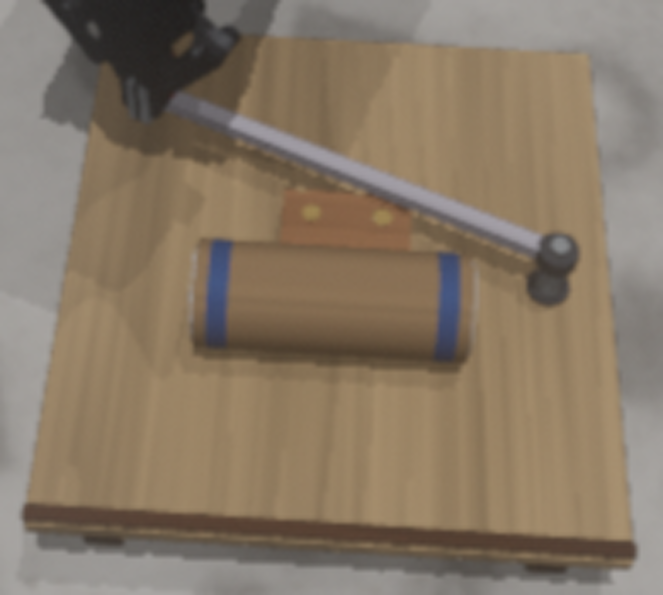

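The arm is swung partway, with the knob end hidden behind the fingers near (150,100). The tube rests on the chock at (350,215) and hasn't moved. I'll carry on to the end stop.

Scaled: 0.19 rad / 1.5708 = 0.121.

```bash
echo '{"dx": [-0.014, -0.028, -0.04, -0.047, -0.05], "dy": [0.001, 0.001, 0, 0, -0.0005], "dz": [0, 0, 0, 0, 0], "wx": [0, 0, 0, 0, 0], "wy": [0, 0, 0, 0, 0], "wz": [0.0318, 0.0637, 0.0955, 0.1082, 0.121], "aperture": [0, 0, 0, 0, 0]}' | python3 inch.py|grep force;  echo '{"dx": [-0.0015, -0.003, -0.003], "dy": [0, 0, 0], "dz": [0, 0, 0], "wx": [0, 0, 0], "wy": [0, 0, 0], "wz": [0.0032, 0.0064, 0.0064], "aperture": [0, 0, 0]}' | python3 inch.py|grep force; python3 -c "
from h import *
togo((0,0,50),0)"; echo '{"dx": [-0.0015, -0.003, -0.003], "dy": [0, 0, 0], "dz": [0, 0, 0], "wx": [0, 0, 0], "wy": [0, 0, 0], "wz": [0, 0, 0], "aperture": [0, 0, 0]}' | python3 inch.py|grep force; python3 -c "
from h import *
togo((0,0,50),0);tube(2)"
```

```text
wrist_force: [-0.3, -0.7, -0.9]
grasp_force: 0.2
wrist_force: [-0.2, 0.1, 0.9]
grasp_force: 0.1
t 8.98 shift [ 0.0406 -0.1555 -0.0007] rot [ 0.    -0.    -0.599] | now (array([-121.3, -105.5,   49.3]), 'yaw -0.599', 'F', array([-0.1,  0. ,  0.9]))
wrist_force: [3.2, -4.9, -2.7]
grasp_force: 2.8
t 9.23 shift [ 0.0429 -0.1555 -0.0004] rot [ 0.001 -0.003 -0.6  ] | now (array([-123.2, -104.2,   49.4]), 'yaw -0.600', 'F', array([ 3.4, -4.5, -3. ]))
tube [(0.997, array([-0.05,  0.61], dtype=float32)), (0.918, array([0.08, 0.13], dtype=float32)), (0.722, array([-0.52,  0.02], dtype=float32))]
```

```bash
echo '{"dx": [-0.001, -0.002, -0.002], "dy": [0, 0, 0], "dz": [0, 0, 0], "wx": [0, 0, 0], "wy": [0, 0, 0], "wz": [0, 0, 0], "aperture": [0, 0, 0]}' | python3 inch.py|grep force; python3 -c "
from h import *
togo((0,0,50),0)"; echo '{"dx": [0.006, 0.02, 0.035, 0.035, 0.035], "dy": [0, 0, 0, 0, 0], "dz": [0, 0, -0.02, -0.06, -0.1], "wx": [0, 0, 0, 0, 0], "wy": [0, 0, 0, 0, 0], "wz": [0, 0, 0, 0, 0], "aperture": [0, 0, 0, 0, 0]}' | python3 inch.py|grep force; echo '{"dx": [-0.03, -0.05, -0.08, -0.1, -0.1], "dy": [0.04, 0.08, 0.12, 0.15, 0.15], "dz": [-0.04, -0.06, -0.08, -0.08, -0.08], "wx": [0, 0, 0, 0, 0], "wy": [0, 0, 0, 0, 0], "wz": [0, 0, 0, 0, 0], "aperture": [0, 0, 0, 0, 0]}' | python3 inch.py|grep force
python3 -c "
from h import *
togo((0,0,50),0);tube(2)
a=grab_frame('side')[125:300,185:380,::-1];b=grab_frame('top')[100:275,155:325,::-1]
cv2.imwrite('pics/fin.png',cv2.resize(np.hstack([a,b]),None,fx=2.15,fy=2.15,interpolation=cv2.INTER_CUBIC))"
```

```text
wrist_force: [8.4, -13.1, -6.5]
grasp_force: 6.9
t 9.58 shift [ 4.310e-02 -1.553e-01  1.000e-04] rot [ 0.001 -0.007 -0.599] | now (array([-123.2, -103.9,   49.7]), 'yaw -0.599', 'F', array([  9.2, -12.1,  -7.4]))
wrist_force: [0.4, -0.4, 0.1]
grasp_force: 0.0
wrist_force: [-0.4, -1.2, 0.4]
grasp_force: 0.0
t 10.42 shift [ 0.113  -0.3066  0.1799] rot [ 0.001 -0.    -0.599] | now (array([-266.2, -189.4,  229.9]), 'yaw -0.599', 'F', array([-0.2, -1.2,  0.4]))
tube [(0.997, array([-0.02,  0.64], dtype=float32)), (0.918, array([0.08, 0.17], dtype=float32)), (0.723, array([-0.51,  0.  ], dtype=float32))]
```

View pics/fin.png

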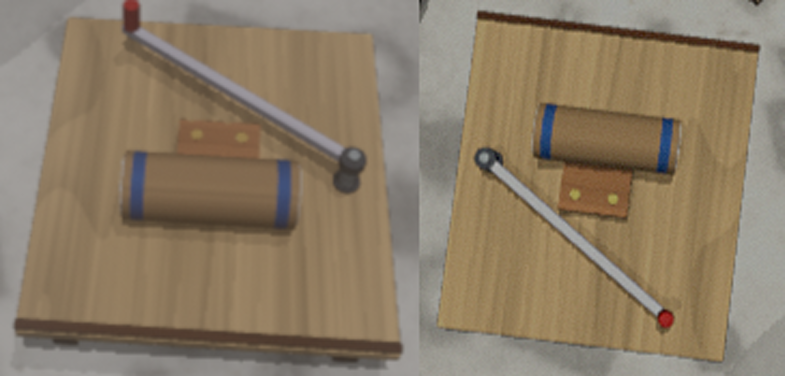

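The final views show the stop arm swung down to the knob at (665,318) in the top half. The tube rests on the chock, which sits square at (597,192), and the robot is clear.

```bash
python3 -c "
from h import *
o,Rm=board();k=onboard('top',(155+(665/2.15-195),100+318/2.15),.076,o,Rm)*1e3
print(k,np.arctan2(13.2-k[0],127.5-k[1]))
print(bot.hand_in())"
```

```text
[-138.14602065  -93.57283809   76.        ] 0.6003140798701935
the job is handed in; nothing more can be done
None
```

I handed the job in: the chock sits square against the tube's low side, the stop arm is at its end stop (measured 0.60 rad), and the tube rests on the chock about 1 mm uphill of where it lay, with the robot clear.

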